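# Refit the dust filter under the spring clips of a desktop computer

### The arm

A 7-joint arm with a two-finger parallel gripper is mounted at the origin on the work surface. World frame = base frame: x ahead of the robot, y to its left, z up, the work surface at z = 0. Lengths are in mm, angles in rad, forces in N, time in s.
With the tool pointing down it reaches from about 400 to 925 mm from the base axis. Payload 4.1 kg.
Tool frame: the origin (TCP) lies at the very end of the fingers, on their centre line; the grasp point (between the pads) lies manip.grip_depth behind it (manip.grip_depth is the distance from the TCP to the grasp point, in mm); z points along the fingers, y is the line along which they close (so a half turn about z gives the same grasp; the last joint's range is limited). The gripper opens to 85 mm and grips with 20 to 120 N. Pads are 22 mm wide; open, the fingers measure 114 mm over their backs; the gripper's body (76 mm by 85 mm) begins 54 mm behind the grasp point. The pads swing forward as they close: fully open they stand 13 mm farther back than shut.
Start: joints at [1.22, 0.398, 0.045, 1.537, -0.019, 1.207, -0.051], TCP at [161.982, -629.528, 231.347] pointing down, gripper open.
Joint ranges: [-2.82, 2.82], [-0.49, 2.23], [-1.37, 1.46], [0, 2.46], [-1.36, 4.5], [0.23, 2], [-2.94, 2.94]. Speed limits (rad/s): [2.57, 2.57, 3.14, 3.14, 3.14, 3.14, 3.14].

### API

Orientations are given as a rotation vector (axis times angle).
In Python, from station import manip, capture, camera_model gives the robot as it stands.
- The arm moves only by the tool servo_tool, never from a script. Its argument "moves" is a list that holds one entry, the list of rows, each a list of 7 numbers: the shift along the tool's x, y, z each as a share of 750 mm, from -1 to 1, then the turn, a rotation vector about the tool's x, y, z each as a share of pi rad, from -1 to 1, then the opening, from 0 (shut) to 1 (fully open). In form: [[[x, y, z, rx, ry, rz, hand], ...]]. A call has 1 to 12 rows; each row is the pose to reach, as a shift and turn from the pose commanded when the call began, along the tool's axes at that moment, turning the shorter way round; what a row does not reach only later rows make up. A row lasts 1/12 s, in which the tool goes at most 41.7 mm and 7.16 degrees, less where a joint would pass 70% of its speed; a pose out of reach is approached as far as the arm can. A call with a number of a shift or a turn outside -1 to 1 is refused whole. A call with a gripper value outside its range is refused whole. The fingers move at their own pace and stop on an object; "squeeze" is the grip in N (left out, the last holds). Time passes only in rows, so rows that repeat a pose let the fingers close. It gives the time, the measured TCP pose, the force, the opening and the grip force at its end, in the units of the state.
- manip.observe(): the state, without advancing time (a new reading comes with each control period).
- capture(name): name is "scene" or "top" or "wrist"; returns the picture (384x512x3 uint8, red, green, blue); there is no depth.
- camera_model(name): a dict with "camera_matrix" (3x3 intrinsics, pixels), "distortion" ([k1, k2, p1, p2, k3] as OpenCV has them; the pictures are not rectified), "view" (4x4, takes a point from world to camera coordinates); the wrist camera has in their place "tool_from_camera" (4x4, takes a point from camera to tool coordinates, whose origin is the TCP and whose axes are the flange's). Camera axes: x right, y down, z forward; pixel columns grow to the right and rows downward; lengths in mm; the calibration is good to about 2 mm. A picture is of the moment at which its call begins: read the wrist's pose just before it. camera_model takes no time and is no camera call.
- manip.finish_job(): hands the job in; it is judged then, once.
The state is a dict: "t": time; "joint_pos": joint angles; "joint_velocities": joint speeds; "joint_torque": joint torques, N m; "tool_pos": TCP position; "tool_rot": TCP orientation; "wrist_force": force on the tool from outside, world axes, zero at the start; "ft_torque": the same for the moment, N m; "grip_width": finger opening in mm; "gripper_force": force on a finger pad.
Only numpy, scipy, OpenCV 4.12 (cv2) and the standard library are available. Lean on these libraries where they do the work, as an engineer would, in place of code of your own. Each camera call takes 0.05 s, during which the arm holds its last target. There are 200 camera calls.

### The job

Put the cleaned dust filter back on the desktop computer: pick it up by its pull, lay it flat on the computer's top in front of the guides with its broad round-edged bar leading, and slide it in along the top until both spring clips have ridden up over the bar and snapped fully down behind it, then let go and move clear. The clips are thin and the frame is plastic: push no harder than it takes to get past the clips (never 20 N or more), do not ram the stop behind them, do not prise the clips up, and leave the other things where they are.

Things in the scene. Friction and masses are not known exactly. Their poses are not given: they have to be found in the camera images.
- filter: Dust filter, black plastic frame 120 x 110 mm (x, y) round a 2.5 mm thin grey mesh, 0.06 to 0.13 kg. Origin: centre of its underside, z up. Side bars 8 mm high; the leading (+x) edge is a broad bar with round edges, 8 mm high, 18 mm from x = +42 to +60; the rear (-x) edge carries the upright pull. It starts flat, right way up, on a thin desk mat (180 x 170 x 3 mm).
- pull (a point): Point in the filter's pull, 18 mm above its underside, 54 mm behind (-x of) the filter's origin; axes as the filter's. The pull is an upright tab 10 mm thick (filter's x) and 40 mm wide (y), from 8 to 26 mm above the underside. Grip it from above across its 10 mm thickness, fingertips at least 9 mm above the underside.
- computer: Slim grey desktop computer lying flat, fixed, 290 x 290 x 95 mm. Origin: centre of its underside; its black front faces its -x. The flat top, 95 mm up, is bare from the front edge to the guides; on it the filter slides towards +x. The filter goes in with its axes along the computer's.
- mouth (a point): On the computer's top (level with it), midway between the open ends of the two guides, 30 mm before (-x of) the computer's middle. Axes as the computer's. The guides are 9 mm high rails: flared here (inner faces at y = +-67), narrowing to y = +-57 at x = +20 and then straight to x = +130.
- bay (a point): On the computer's top, 66 mm past the mouth (+x), over the fan opening: the filter's origin rests here, give or take 10 mm along x, when home. Axes as the computer's. At x = +60 from here, anywhere within +-10 mm (its screws sit in slots; not measured, to be felt), stands the rigid 9 mm high face of a steel clip bracket that stops the filter's front bar.
- clip_left (a joint): Left leaf spring clip (y = +30, 14 mm wide) on the bracket, reaching 38 mm before the stop face, up to 18 mm high: upturned nose, then a heel 21 mm before the stop, 3.5 mm above the top. Angle in rad: 0 at rest, about 0.1 while the heel rides on the bar, 0 again once it has dropped onto the mesh behind the bar, 1 to 2 mm before the bar meets the stop.
- clip_right (a joint): The same for the right clip (y = -30). 0.1 rad lifts a heel 4.7 mm; each spring bears down with about 0.8 N at rest and 1.1 N on the bar. Sliding in takes about 3 to 10 N of push while the noses ride up (more if the filter is also pressed down); then the push drops, the clips snap down, and it climbs steeply at the stop.
- staples: Small cardboard box, 55 x 35 x 22 mm, on the computer's top to the left of the guides. Origin: centre of its underside. A bystander.
- mug: White mug, 80 mm across, 92 mm high, on the desk at the left. Origin: centre of its underside. A bystander.
- stapler: Stapler, 135 mm long, 52 mm high, on the desk at the right. Origin: centre of its underside. A bystander.
Mind the look-alikes: they are no part of the job. What is meant by the filter is not orange or red, and is the smaller of those in its own colour.

How it is judged (in metres and radians):
On the way, in this order (a step that is already met when the one before it is completed fails the run):
1. the filter lies flat on the computer's top, short of the clips, its bar leading (angle between filter's own z axis and vertical below 0.12 rad and z of filter in the frame of bay between -0.005 and 0.007 m and x of filter in the frame of bay between -0.16 and -0.04 m and y of filter in the frame of bay between -0.012 and 0.012 m and value of joint each of clip_left, clip_right below 0.025 rad), for 0.1 s.
2. both clips ride up on the filter's bar (value of joint each of clip_left, clip_right above 0.065 rad).
3. both clips have snapped down behind the bar (x of filter in the frame of bay between -0.013 and 0.013 m and y of filter in the frame of bay between -0.004 and 0.004 m and angle between the x axis of filter and the x axis of computer, either way round below 0.08 rad and value of joint each of clip_left, clip_right below 0.025 rad), for 0.1 s.
At the end, for the whole second after the job is handed in: The filter lies flat (within 4 mm and 0.07 rad) and square (0.08 rad) between the guides, its origin within 13 mm of the bay point along x (the bracket's place decides), both clips snapped down behind its bar (each below 0.025 rad), at rest (all of step 3 and angle between filter's own z axis and vertical below 0.07 rad and z of filter in the frame of bay between -0.004 and 0.004 m and linear speed of filter below 0.01 m/s); the robot touches nothing.
It fails at once if under the clips (less than 40 mm short of the bay point) the filter is pressed against the computer, its clips or stop with more than 20 N (x of filter in the frame of bay above -0.04 m and contact force between filter and computer above 20 N).
It fails at once if a clip is prised up more than about 11 mm (value of joint any of clip_left, clip_right above 0.25 rad).
It fails at once if a bystander (staple box, mug or stapler) is moved more than 30 mm (distance of any of staples, mug, stapler from where it was at the start of the episode above 0.03 m).
It also fails if it takes over 64 s, if anything falls off the work surface, if the arm or the gripper's body presses on something with over 40 N, if the wrist force passes 120 N, or if a joint passes its speed limit or range.

## Working session

There is one attempt and no reset: what is moved stays moved. The work goes in short steps, Python scripts to look and compute and a tool call to move; the robot and the scene stay as the last step left them, time stands still between calls to the robot, and variables do not carry over. Pictures are saved under pics/ and viewed, at most 10 in all, crops included, and the job is handed in when it is done.

Besides the shell and the picture viewer there is one more tool, called after ">>>" as name(argument=value, ...) on one line, values as JSON. servo_tool: Moves the arm, as the interface text tells. Shift numbers are shares of 750 mm and turn numbers shares of pi rad, none past 1 either way. Its arguments: {"type":"object","properties":{"moves":{"type":"array","items":{"type":"array","items":{"type":"array","items":{"type":"number"}}}},"squeeze":{"type":"number"}},"required":["moves"]}

```bash
ls; mkdir -p pics; python3 - <<'E'
from station import manip,capture,camera_model
import cv2,numpy as np
s=manip.observe();print(s,manip.grip_depth)
a=capture("scene");b=capture("top")
np.save("pics/scene.npy",a);np.save("pics/top.npy",b)
cv2.imwrite("pics/scene.png",a[:,:,::-1]);cv2.imwrite("pics/top.png",b[:,:,::-1])
for n in("scene","top","wrist"):print(n,camera_model(n))
E
```

```text
pics
{'t': 0.0, 'joint_pos': array([ 1.21999326,  0.39918388,  0.04500418,  1.53788824, -0.0186944 ,
        1.20690356, -0.05069191]), 'joint_velocities': array([ 0.00058456,  0.00086101, -0.0002249 ,  0.00067888,  0.0004094 ,
       -0.00163327, -0.00088159]), 'joint_torque': array([-8.31564412e-04, -4.75118423e+01,  1.36462893e+00, -2.54221237e+01,
        1.17305206e-02,  9.57245647e-03, -4.99533897e-06]), 'tool_pos': array([ 161.82448417, -628.87240725,  230.26445606]), 'tool_rot': array([-3.11478620e+00, -3.94478028e-01,  5.86943700e-04]), 'wrist_force': array([-0.36045469, -0.21460957,  0.32665567]), 'ft_torque': array([-0.02903653, -0.03581949, -0.02411165]), 'gripper_force': 0.0, 'grip_width': 85.64958843356816} 18.700000000000003
scene {'camera_matrix': array([[361.26483888,   0.        , 260.14868709],
       [  0.        , 361.26483888, 191.67864502],
       [  0.        ,   0.        ,   1.        ]]), 'distortion': array([0.01318797, 0.        , 0.        , 0.        , 0.        ]), 'view': array([[-4.62961361e-01,  8.86270586e-01,  1.38284356e-02,
         2.30813047e+
[... 800 characters left out ...]
0000e+00,  0.00000000e+00,  0.00000000e+00,
         1.00000000e+00]])}
wrist {'camera_matrix': array([[289.74795158,   0.        , 252.3057154 ],
       [  0.        , 289.74795158, 196.10984822],
       [  0.        ,   0.        ,   1.        ]]), 'distortion': array([-0.04143159,  0.        ,  0.        ,  0.        ,  0.        ]), 'tool_from_camera': array([[ 5.19585075e-04, -9.47332765e-01, -3.20250468e-01,
         8.17993842e+01],
       [ 9.99999543e-01,  2.35352577e-04,  9.26236366e-04,
        -8.02263936e-01],
       [-8.02082285e-04, -3.20250803e-01,  9.47332455e-01,
        -1.42556782e+02],
       [ 0.00000000e+00,  0.00000000e+00,  0.00000000e+00,
         1.00000000e+00]])}
```

View pics/scene.png

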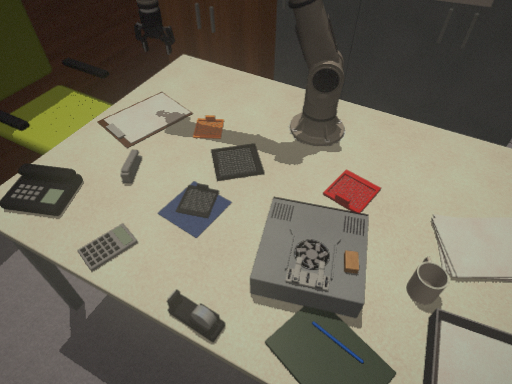

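View pics/top.png

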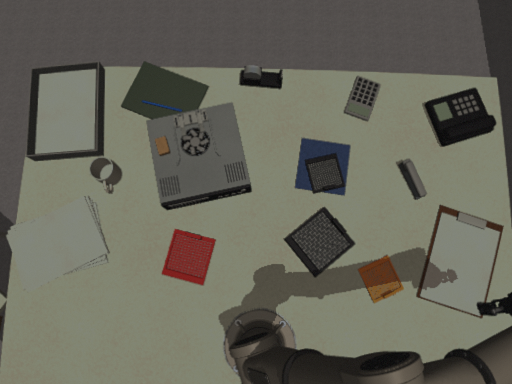

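Candidates (top view): black on the blue mat (324,173), larger black (320,241), red (190,257) and orange (380,279). The one on the mat fits: it is black and the smaller of the two black ones. I'll confirm this in an enlarged crop, with the computer alongside.

```bash
python3 - <<'E'
import cv2,numpy as np
t=cv2.imread("pics/top.png");s=cv2.imread("pics/scene.png")
f=lambda im,x,y,w,h:cv2.resize(np.clip(im[y:y+h,x:x+w].astype(float)*1.5,0,255).astype(np.uint8),(400,300),interpolation=cv2.INTER_CUBIC)
o=np.vstack([np.hstack([f(t,290,135,64,64*3//4+9),f(s,160,175,80,60)]),np.hstack([f(t,140,97,120,112)if 0 else f(t,130,100,144,108),f(s,245,190,140,105)])])
cv2.imwrite("pics/crop.png",o)
E
```

```text
(no output)
```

View pics/crop.png

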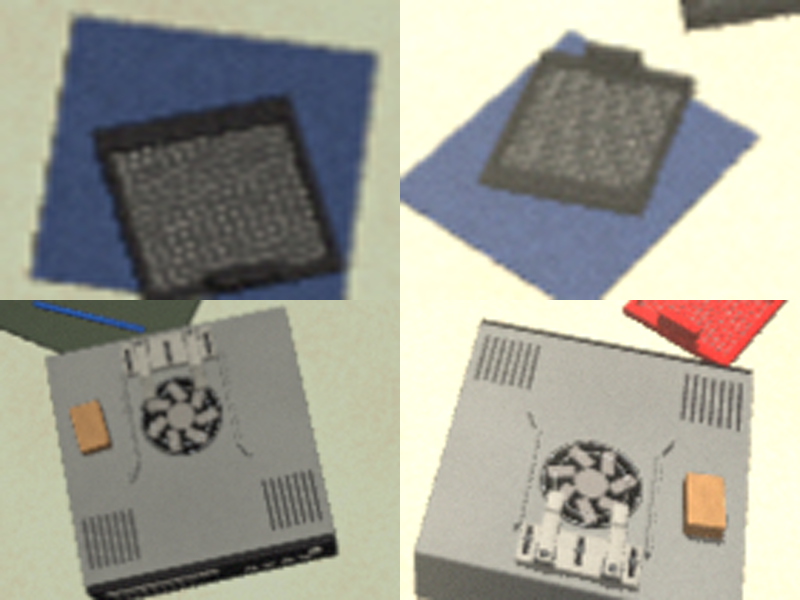

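The crop confirms it. The small black filter is on the blue mat with no orange or red; its broad bar is at top-image (305,160)-(336,153), away from the robot, and its pull is on the near edge at about (329,189). The computer's front faces the robot and its clips are at the far end. Next I'll get coarse poses by ray casting.

```bash
cat > h.py <<'E'
import cv2,numpy as np
from scipy.spatial.transform import Rotation as R
from station import manip,capture,camera_model
def cam(name,s=None):
    m=camera_model(name)
    if name!="wrist": V=np.linalg.inv(m["view"])
    else:
        T=np.eye(4);T[:3,:3]=R.from_rotvec(s["tool_rot"]).as_matrix();T[:3,3]=s["tool_pos"]
        V=T@m["tool_from_camera"]
    return m["camera_matrix"],m["distortion"],V
def cast(c,px,z):
    K,d,V=c
    p=cv2.undistortPoints(np.array(px,float).reshape(-1,1,2),K,d).reshape(-1,2)
    r=np.c_[p,np.ones(len(p))]@V[:3,:3].T
    o=V[:3,3]
    return o+r*((z-o[2])/r[:,2])[:,None]
def proj(c,P):
    K,d,V=c;W=np.linalg.inv(V)
    return cv2.projectPoints(np.array(P,float).reshape(-1,3),W[:3,:3],W[:3,3],K,d)[0].reshape(-1,2)
def goal(s,pos,rot):
    "rows numbers: shift and turn from pose s to world pose"
    A=R.from_rotvec(s["tool_rot"]); 
    return np.round(np.r_[A.inv().apply(np.array(pos)-s["tool_pos"])/750,(A.inv()*rot).as_rotvec()/np.pi],4)
E
python3 - <<'E'
from h import *
c=cam("top")
F=cast(c,[(305.2,159.7),(336.4,153),(344.7,186.3),(314,192)],11);print(F.round(),F.mean(0))
C=cast(c,[(147.3,119.8),(232.6,102.9),(250.6,186.4),(160.6,201)],95);print(C.round(),C.mean(0))
print(R.from_rotvec(manip.observe()["tool_rot"]).as_matrix().round(3))
E
```

```text
[[ 607. -140.   11.]
 [ 634. -246.   11.]
 [ 519. -273.   11.]
 [ 496. -170.   11.]] [ 564.07771691 -207.17969062   11.        ]
[[706. 385.  95.]
 [771. 108.  95.]
 [492.  40.  95.]
 [438. 320.  95.]] [601.62633348 213.34471123  95.        ]
[[ 0.968  0.249 -0.001]
 [ 0.249 -0.968  0.002]
 [-0.    -0.002 -1.   ]]
```

```bash
cat >> h.py <<'E'
def down(yaw): # tool x = object's y, tool y = object's x, z down ; yaw=object yaw rad
    c,s=np.cos(yaw),np.sin(yaw)
    return R.from_matrix(np.array([[-s,c,0],[c,s,0],[0,0,-1.]]).T.T)
E
python3 -c "
from h import *
print(down(.25).as_matrix())
print(goal(manip.observe(),[535,-214,200],down(np.radians(14.2))))"
```

```text
[[-0.24740396  0.96891242  0.        ]
 [ 0.96891242  0.24740396  0.        ]
 [ 0.          0.         -1.        ]]
[ 6.198e-01 -4.117e-01  4.110e-02 -5.000e-04 -4.000e-04 -4.987e-01]
```

>>> servo_tool(moves=[[[0.62, -0.412, 0.041, 0, 0, -0.4985, 0.6], [0.62, -0.412, 0.041, 0, 0, -0.4985, 0.6], [0.62, -0.412, 0.041, 0, 0, -0.4985, 0.6], [0.62, -0.412, 0.041, 0, 0, -0.4985, 0.6], [0.62, -0.412, 0.041, 0, 0, -0.4985, 0.6], [0.62, -0.412, 0.041, 0, 0, -0.4985, 0.6], [0.62, -0.412, 0.041, 0, 0, -0.4985, 0.6], [0.62, -0.412, 0.041, 0, 0, -0.4985, 0.6], [0.62, -0.412, 0.041, 0, 0, -0.4985, 0.6], [0.62, -0.412, 0.041, 0, 0, -0.4985, 0.6], [0.62, -0.412, 0.041, 0, 0, -0.4985, 0.6], [0.62, -0.412, 0.041, 0, 0, -0.4985, 0.6]]])

```text
t: 1.1
tool_pos: [496.5, -256.6, 203.5]
tool_rot: [-2.004, -2.419, 0.001]
wrist_force: [1.0, -1.0, 0.7]
grip_width: 51.4
gripper_force: 0.0
```

>>> servo_tool(moves=[[[0, 0, 0, 0, 0, 0, 0.6], [0, 0, 0, 0, 0, 0, 0.6], [0, 0, 0, 0, 0, 0, 0.6]]])

```text
t: 1.35
tool_pos: [495.2, -258.6, 203.3]
tool_rot: [-2.011, -2.412, 0.002]
wrist_force: [-0.6, -0.0, 0.0]
grip_width: 50.8
gripper_force: 0.0
```

```bash
python3 -c "
from h import *
print(goal(manip.observe(),[535,-214,200],down(np.radians(14.2))))"
```

```text
[ 0.0489  0.0628  0.0043 -0.0004 -0.     -0.0214]
```

>>> servo_tool(moves=[[[0.049, 0.063, 0.004, 0, 0, -0.0214, 0.5], [0.049, 0.063, 0.004, 0, 0, -0.0214, 0.5], [0.049, 0.063, 0.004, 0, 0, -0.0214, 0.5], [0.049, 0.063, 0.004, 0, 0, -0.0214, 0.5]]])

```text
t: 1.68
tool_pos: [535.1, -214.4, 200.5]
tool_rot: [-1.93, -2.478, 0.001]
wrist_force: [-1.4, -0.1, -0.5]
grip_width: 42.4
gripper_force: 0.0
```

```bash
python3 - <<'E'
from h import *
s=manip.observe();np.save("pics/s1.npy",np.r_[s["tool_pos"],s["tool_rot"]])
a=capture("wrist");np.save("pics/w1.npy",a)
print(s["tool_pos"],s["tool_rot"])
cv2.imwrite("pics/w1.png",cv2.resize(a[:,:,::-1],(800,600),interpolation=cv2.INTER_CUBIC))
E
```

```text
[ 535.14673333 -214.38517974  200.52621642] [-1.93014052e+00 -2.47819709e+00  1.46038806e-03]
```

View pics/w1.png

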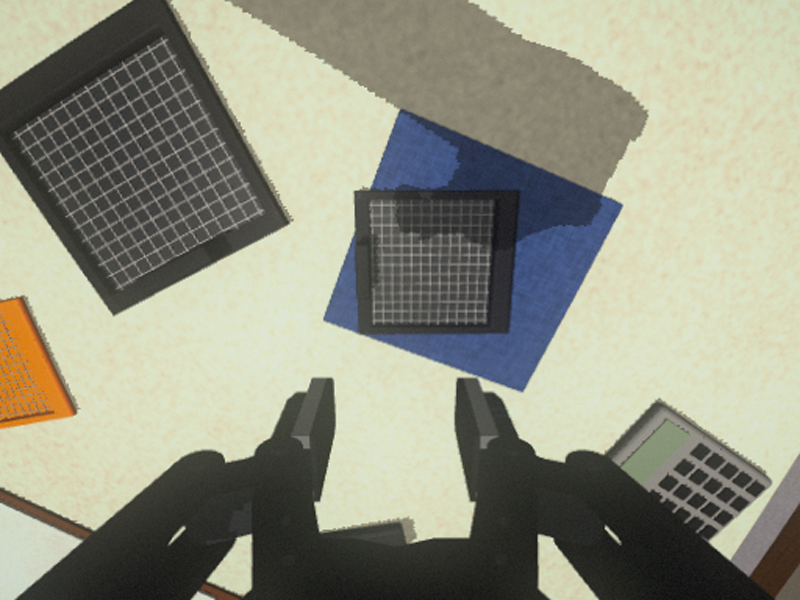

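The wrist view shows the black filter with corners near (355,190), (518,190), (508,332) and (360,332) in the 800x600 picture, pull on the left and broad bar on the right. I'll measure it by colour mask.

```bash
python3 - <<'E'
from h import *
a=np.load("pics/w1.npy");q=np.load("pics/s1.npy");s=dict(tool_pos=q[:3],tool_rot=q[3:]);c=cam("wrist",s)
x0,y0,x1,y1=205,110,350,222
roi=a[y0:y1,x0:x1].astype(int)
m=((roi.max(2)-roi.min(2)<30)&(roi.max(2)<110)).astype(np.uint8)
m=cv2.morphologyEx(m,cv2.MORPH_CLOSE,np.ones((9,9)))
m=cv2.morphologyEx(m,cv2.MORPH_OPEN,np.ones((5,5)))
k=max(cv2.findContours(m,0,cv2.CHAIN_APPROX_NONE)[0],key=cv2.contourArea).reshape(-1,2)+[x0,y0]
print(cv2.boundingRect(k))
P=cast(c,k+0.0,11)[:,:2].astype(np.float32)
r=cv2.minAreaRect(P);print(r, cv2.boxPoints(r))
Rt=np.array([[np.cos(.248),-np.sin(.248)],[np.sin(.248),np.cos(.248)]])
ctr=np.array(r[0]);L=(P-ctr)@Rt
for ax,sg in((0,1),(0,-1),(1,1),(1,-1)):
    o=L[(sg*L[:,ax]>45)&(abs(L[:,1-ax])<46)]
    f=np.polyfit(o[:,1-ax],o[:,ax],1);print("xy"[ax],sg,f)
cv2.imwrite("pics/m1.png",m*255)
# pull: column of filter top face colours near rear edge
E
```

```text
(227, 120, 106, 94)
((562.6134643554688, -202.8448486328125), (120.19172668457031, 111.56458282470703), 14.20818042755127) [[ 490.6644  -163.5192 ]
 [ 518.0474  -271.67105]
 [ 634.5625  -242.1705 ]
 [ 607.1795  -134.01865]]
x 1 [9.94671110e-03 5.89188757e+01]
x -1 [-4.45294675e-03 -5.91969864e+01]
y 1 [-1.74767051e-02  5.49925917e+01]
y -1 [ 5.43434363e-03 -5.56696837e+01]
```

```bash
python3 -c "
from h import *
s=manip.observe()
print(goal(s,[510.2,-215.9,60],down(np.radians(14))),goal(s,[510.2,-215.9,14.5],down(np.radians(14))))"
```

```text
[ 0.0076 -0.0312  0.1874 -0.0005  0.0003  0.0004] [ 0.0077 -0.0311  0.248  -0.0005  0.0003  0.0004]
```

>>> servo_tool(moves=[[[0.0076, -0.0311, 0.05, -0.0005, 0.0003, 0.0004, 0.5], [0.0076, -0.0311, 0.1, -0.0005, 0.0003, 0.0004, 0.5], [0.0077, -0.0311, 0.15, -0.0005, 0.0003, 0.0004, 0.5], [0.0077, -0.0311, 0.2, -0.0005, 0.0003, 0.0004, 0.5], [0.0077, -0.0311, 0.23, -0.0005, 0.0003, 0.0004, 0.5], [0.0077, -0.0311, 0.248, -0.0005, 0.0003, 0.0004, 0.5], [0.0077, -0.0311, 0.248, -0.0005, 0.0003, 0.0004, 0.4], [0.0077, -0.0311, 0.248, -0.0005, 0.0003, 0.0004, 0.4]]], squeeze=30)

```text
t: 2.4
tool_pos: [510.2, -215.7, 14.4]
tool_rot: [-1.934, -2.474, -0.0]
wrist_force: [-0.6, -0.1, 0.2]
grip_width: 34.0
gripper_force: 0.0
```

```bash
python3 - <<'E'
from h import *
s=manip.observe();print(s["tool_pos"],s["tool_rot"],s["wrist_force"])
a=capture("wrist")
cv2.imwrite("pics/w2.png",cv2.resize(a[100:384,100:420,::-1],(640,568),interpolation=cv2.INTER_CUBIC))
E
```

```text
[ 510.18507036 -215.68826481   14.40299555] [-1.93412253e+00 -2.47446710e+00 -2.02872094e-04] [-0.58960521 -0.13960069  0.20232354]
```

View pics/w2.png

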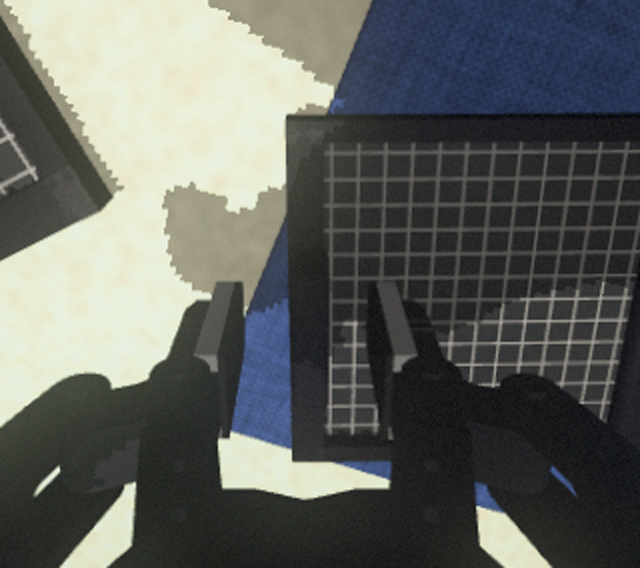

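The fingers straddle the pull: midpoint column 306, rear edge columns 290-325. Closing now.

>>> servo_tool(moves=[[[0, 0, 0, 0, 0, 0, 0], [0, 0, 0, 0, 0, 0, 0], [0, 0, 0, 0, 0, 0, 0], [0, 0, 0, 0, 0, 0, 0], [0, 0, 0, 0, 0, 0, 0], [0, 0, 0, 0, 0, 0, 0]]], squeeze=40)

```text
t: 2.95
tool_pos: [512.7, -214.7, 16.5]
tool_rot: [1.929, 2.475, 0.003]
wrist_force: [-0.3, 0.3, 6.8]
grip_width: 8.9
gripper_force: 41.5
```

>>> servo_tool(moves=[[[0, 0, -0.01, 0, 0, 0, 0], [0, 0, -0.03, 0, 0, 0, 0], [0, 0, -0.07, 0, 0, 0, 0], [0, 0, -0.11, 0, 0, 0, 0], [0, 0, -0.15, 0, 0, 0, 0], [0, 0, -0.19, 0, 0, 0, 0], [0, 0, -0.23, 0, 0, 0, 0], [0, 0, -0.26, 0, 0, 0, 0], [0, 0, -0.26, 0, 0, 0, 0], [0, 0, -0.26, 0, 0, 0, 0]]])

```text
t: 3.78
tool_pos: [511.9, -214.1, 211.3]
tool_rot: [1.929, 2.476, 0.003]
wrist_force: [-0.8, 0.3, -2.0]
grip_width: 8.9
gripper_force: 40.5
```

```bash
python3 - <<'E'
from h import *
s=manip.observe();print(s["tool_pos"],s["tool_rot"],s["wrist_force"],s["ft_torque"],s["grip_width"])
a=capture("wrist");b=capture("scene");np.save("pics/w3.npy",a)
cv2.imwrite("pics/w3.png",np.hstack([cv2.resize(a[60:360,90:390,::-1],(400,400)),cv2.resize(b[70:270,130:330,::-1],(400,400),interpolation=cv2.INTER_CUBIC)]))
E
```

```text
[ 511.89093087 -214.06484671  211.26239768] [1.92867966 2.47594405 0.00343274] [-0.79419603  0.34743856 -2.02048087] [-0.0206661   0.13113104 -0.01359057] 8.875300043965625
```

View pics/w3.png

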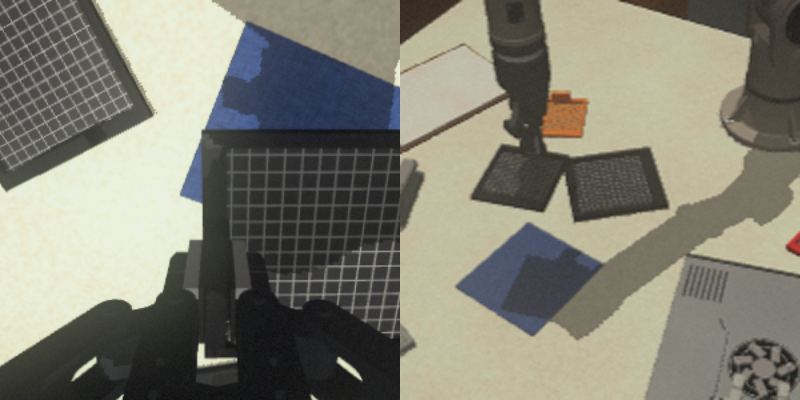

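The filter is held level by its pull: in the left half its rear edge sits between the fingers at crop (205,130)-(205,355), and in the right half it hangs clear of the mat. Moving to just before the computer.

```bash
python3 -c "
from h import *
s=manip.observe()
print(goal(s,[428,171,225],down(np.radians(13.6))))"
```

```text
[ 5.242e-01  1.930e-02 -2.070e-02 -2.000e-04 -7.000e-04  3.100e-03]
```

>>> servo_tool(moves=[[[0.03, 0.001, -0.02, 0, 0, 0.003, 0], [0.07, 0.004, -0.02, 0, 0, 0.003, 0], [0.12, 0.006, -0.02, 0, 0, 0.003, 0], [0.17, 0.008, -0.02, 0, 0, 0.003, 0], [0.22, 0.01, -0.02, 0, 0, 0.003, 0], [0.27, 0.012, -0.02, 0, 0, 0.003, 0], [0.32, 0.014, -0.02, 0, 0, 0.003, 0], [0.37, 0.016, -0.02, 0, 0, 0.003, 0], [0.42, 0.018, -0.02, 0, 0, 0.003, 0], [0.47, 0.019, -0.02, 0, 0, 0.003, 0], [0.5, 0.019, -0.02, 0, 0, 0.003, 0], [0.524, 0.019, -0.02, 0, 0, 0.003, 0]]])

```text
t: 4.88
tool_pos: [426.7, 172.9, 223.7]
tool_rot: [-1.936, -2.471, 0.0]
wrist_force: [-0.2, -0.4, -1.4]
grip_width: 9.0
gripper_force: 40.5
```

>>> servo_tool(moves=[[[0, 0, 0, 0, 0, 0, 0], [0, 0, 0, 0, 0, 0, 0], [0, 0, 0, 0, 0, 0, 0]]])

```text
t: 5.13
tool_pos: [428.6, 169.1, 224.0]
tool_rot: [-1.943, -2.468, 0.001]
wrist_force: [0.6, -0.4, -1.8]
grip_width: 8.6
gripper_force: 40.5
```

```bash
python3 - <<'E'
from h import *
s=manip.observe();print(s["tool_pos"],s["tool_rot"],s["wrist_force"],s["ft_torque"],s["grip_width"])
a=capture("wrist");np.save("pics/w4.npy",a);np.save("pics/s4.npy",np.r_[s["tool_pos"],s["tool_rot"]])
cv2.imwrite("pics/w4.png",cv2.resize(np.clip(a[:,:,::-1]*1.3,0,255).astype(np.uint8),(800,600),interpolation=cv2.INTER_CUBIC))
E
```

```text
[428.61657856 169.13450663 224.00102236] [-1.94307837e+00 -2.46755012e+00  9.90378793e-04] [ 0.61576188 -0.38783473 -1.81749677] [-0.02708341  0.01741778  0.00354003] 8.55342103401676
```

View pics/w4.png

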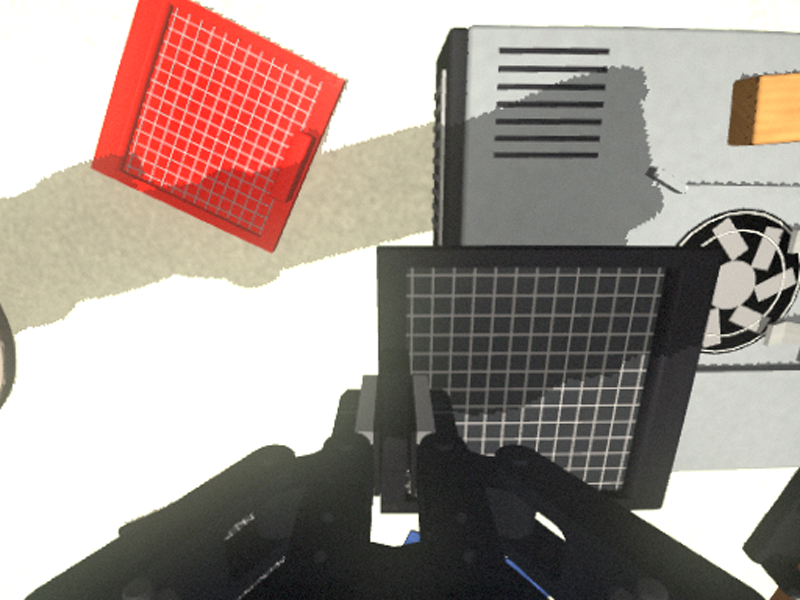

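The view shows the filter's outline at about (378,247), (718,250), (668,508) and (380,512). The computer's black/grey front edge is at column ~465, its left edge at row ~28 and its right edge at row ~470. The left guide flare runs (648,172)-(683,188), with the right guide at row ~368. Fitting these edges next.

```bash
cat >> h.py <<'E'
def edge(g,p,q,w=7,n=60,sign=0):
    "points of strongest gradient across the segment p-q (orig pixels); sign=+1: brighter on the side to the right of p->q rotated +90deg (image)"
    p,q=np.array(p,float),np.array(q,float);d=(q-p)/np.linalg.norm(q-p);nrm=np.array([-d[1],d[0]])
    off=np.arange(-w,w+.01,.25);t=np.linspace(0,1,n)
    S=(p+np.outer(t,q-p))[:,None]+off[None,:,None]*nrm
    I=cv2.GaussianBlur(cv2.remap(g,S[...,0].astype(np.float32),S[...,1].astype(np.float32),1),(9,1),0)
    G=np.gradient(I,axis=1);G=np.abs(G) if sign==0 else sign*G
    k=G.argmax(1);pts=S[np.arange(n),k]
    for _ in range(3):
        v=cv2.fitLine(pts.astype(np.float32),cv2.DIST_HUBER,0,.01,.01).ravel()
        r=abs((pts-v[2:])@[-v[1],v[0]]);pts=pts[r<=max(1.0,np.median(r)*2.5)]
    return pts
def line(P):
    v=cv2.fitLine(P[:,:2].astype(np.float32),cv2.DIST_HUBER,0,.01,.01).ravel();return v[2:],v[:2]*np.sign(v[0] or 1)
E
python3 - <<'E'
from h import *
a=np.load("pics/w4.npy");q=np.load("pics/s4.npy");s=dict(tool_pos=q[:3],tool_rot=q[3:]);c=cam("wrist",s)
g=cv2.cvtColor(a,cv2.COLOR_RGB2GRAY).astype(np.float32);k=.64
E={}
def ed(n,p,q,z,**kw):
    e=edge(g,np.array(p)*k,np.array(q)*k,**kw);P=cast(c,e,z);o,d=line(P);E[n]=(o,d);print(n,len(e),e.mean(0).round(1),o.round(1),np.degrees(np.arctan2(d[1],d[0])).round(2))
ed("cl",(480,28),(780,32),95);ed("cr",(700,470),(785,468),95);ed("cf",(467,40),(463,235),95)
zt=float(s["tool_pos"][2])-13.5+8
ed("fl",(400,247),(690,250),zt);ed("fr",(590,509),(655,508),zt,w=5)
ed("ff",(717,265),(670,495),zt,w=6);ed("fb",(379,255),(381,370),zt,w=5)
ed("gr",(705,368),(790,369),104,w=4);ed("gl",(700,187),(790,186),104,w=4)
np.save("pics/E4.npy",E,allow_pickle=True)
E
```

```text
cl 60 [403.2  16.9] [513.8 344.1] 14.05
cr 60 [475.2 300. ] [717.6  98.5] 14.16
cf 60 [297.  88.] [444.6 268. ] -75.95
fl 54 [350.2 156.6] [464.7 234.1] 13.8
fr 35 [403.8 325.1] [536.4 138.2] 8.14
ff 58 [443.  244.2] [535.6 198.1] -76.32
fb 60 [241.1 200. ] [415.3 195.9] -76.26
gr 46 [480. 235.] [662.9 177.1] 7.62
gl 48 [476.  118.6] [606.9 282.3] 14.07
```

```bash
python3 - <<'E'
from h import *
E=np.load("pics/E4.npy",allow_pickle=True).item();s=np.load("pics/s4.npy")
y=np.radians(14.07);M=np.array([[np.cos(y),-np.sin(y)],[np.sin(y),np.cos(y)]])
for n in E: print(n,(np.array(E[n][0])@M).round(1))
yl=(E["cl"][0]@M)[1];yr=(E["cr"][0]@M)[1];xf=(E["cf"][0]@M)[0]
C=np.array([xf+145,(yl+yr)/2]);print("width",yl-yr,"centre in rot",C,"world",M@C,"tool",s[:2]@M-C)
E
```

```text
cl [582.1 208.9]
cr [720.  -78.9]
cf [496.4 151.9]
fl [507.7 114.1]
fr [553.9   3.6]
ff [567.7  62. ]
fb [450.5  89.1]
gr [686.   10.6]
gl [657.4 126.3]
width 287.7535156129032 centre in rot [641.44426018  64.98192358] world [606.40300189 218.97211834] tool [-184.56861084   -5.12130389]
```

```bash
python3 -c "
from h import *
s=manip.observe();y=np.radians(14.07);M=np.array([[np.cos(y),-np.sin(y)],[np.sin(y),np.cos(y)]])
w=M@[491.5,65.7];print(w,s['tool_pos'])
for z in(130,112):print(goal(s,[*w,z],down(np.radians(13.9))))"
```

```text
[460.78258414 183.21612963] [428.89401959 168.83641982 224.17379068]
[ 8.700e-03  4.590e-02  1.255e-01 -2.000e-04 -1.000e-04 -2.200e-03]
[ 8.700e-03  4.590e-02  1.495e-01 -2.000e-04 -1.000e-04 -2.200e-03]
```

>>> servo_tool(moves=[[[0.0087, 0.046, 0.02, 0, 0, -0.0022, 0], [0.0087, 0.046, 0.05, 0, 0, -0.0022, 0], [0.0087, 0.046, 0.08, 0, 0, -0.0022, 0], [0.0087, 0.046, 0.11, 0, 0, -0.0022, 0], [0.0087, 0.046, 0.13, 0, 0, -0.0022, 0], [0.0087, 0.046, 0.138, 0, 0, -0.0022, 0], [0.0087, 0.046, 0.1495, 0, 0, -0.0022, 0], [0.0087, 0.046, 0.1495, 0, 0, -0.0022, 0], [0.0087, 0.046, 0.1495, 0, 0, -0.0022, 0], [0.0087, 0.046, 0.1495, 0, 0, -0.0022, 0]]])

```text
t: 6.02
tool_pos: [462.1, 185.2, 114.0]
tool_rot: [1.934, 2.474, 0.005]
wrist_force: [1.0, 0.0, -1.1]
grip_width: 8.9
gripper_force: 40.5
```

```bash
python3 - <<'E'
from h import *
s=manip.observe();print(s["tool_pos"],s["tool_rot"],s["wrist_force"],s["ft_torque"],s["grip_width"])
a=capture("wrist");np.save("pics/w5.npy",a);np.save("pics/s5.npy",np.r_[s["tool_pos"],s["tool_rot"]])
cv2.imwrite("pics/w5.png",cv2.resize(np.clip(a[:,:,::-1]*1.3,0,255).astype(np.uint8),(800,600),interpolation=cv2.INTER_CUBIC))
E
```

```text
[462.05078173 185.24800065 114.00182094] [1.9335584  2.47424197 0.00504901] [ 1.02233144  0.04163855 -1.08195927] [-0.01116953  0.05686065 -0.00320844] 8.89460281837685
```

View pics/w5.png

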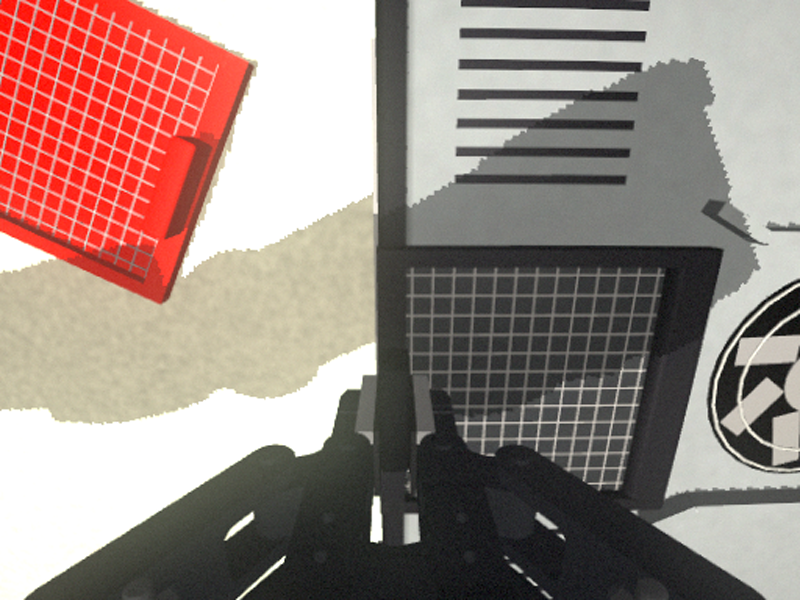

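Filter at (378,248)-(720,250)-(665,510). The left flare runs (715,205)-(768,242) and the right guide's dark inner face starts at about (690,490-503). I'll work out the offset from the guide lines.

```bash
python3 - <<'E'
from h import *
a=np.load("pics/w5.npy");q=np.load("pics/s5.npy");s=dict(tool_pos=q[:3],tool_rot=q[3:]);c=cam("wrist",s)
g=cv2.cvtColor(a,cv2.COLOR_RGB2GRAY).astype(np.float32);k=.64
y=np.radians(14.07);M=np.array([[np.cos(y),-np.sin(y)],[np.sin(y),np.cos(y)]])
def ed(n,p,q,z,**kw):
    e=edge(g,np.array(p)*k,np.array(q)*k,**kw);P=cast(c,e,z);o,d=line(P);print(n,len(e),(e.mean(0)/k).round(1),(o@M).round(1),np.degrees(np.arctan2(d[1],d[0])).round(2))
zt=q[2]-5.5
ed("fl",(420,247),(690,249),zt,w=5);ed("fr",(600,508),(650,510),zt,w=4);ed("ff",(718,265),(672,480),zt,w=5);ed("fb",(379,255),(379,340),zt,w=4)
ed("cf",(405,10),(405,235),95)
ed("gl lower",(772,229),(797,229),104,w=4,sign=1);ed("gl upper",(772,226),(797,226),104,w=4,sign=-1)
ed("gr base",(715,490),(795,487),95,w=4,sign=-1);ed("gr top",(715,504),(795,502),104,w=4,sign=1)
print("flareL",cast(c,[np.array((703,203))*k,np.array((715,200))*k],104)[:,:2]@M,"tool",q[:2]@M)
for r in (g[int(215*k):int(245*k),int(785*k)],g[int(475*k):int(515*k),int(750*k)]):print(r.astype(int))
E
```

```text
fl 60 [555.  244.8] [553.1 121.9] 14.17
fr 36 [627.1 507.2] [588.   12.1] 3.67
ff 58 [693.7 374.7] [604.3  72. ] -75.93
fb 54 [374.9 293.9] [486.2 106. ] -77.39
cf 60 [406.2 122.5] [496.8 160.9] -75.96
gl lower 60 [784.5 230.6] [630.2 126.5] 14.76
gl upper 60 [784.5 224. ] [630.2 128.8] 14.23
gr base 60 [755.  487.6] [657.4   8.4] 13.66
gr top 60 [755.  503.4] [653.2   7.7] 13.73
flareL [[597.1485384  135.54208685]
 [601.17150032 136.59263658]] tool [493.22411333  67.36260584]
[161 162 163 163 163 162 163 136  85  60  75 148 168 165 166 165 168 165
 164]
[160 164 163 163 160 164 158 134  97  81  66  62  64  64  61  62  63  61
  78 161 162 161 162 162 158]
```

>>> servo_tool(moves=[[[-0.0027, 0, 0.001, 0, 0, 0, 0], [-0.0027, 0, 0.003, 0, 0, 0, 0], [-0.0027, 0, 0.005, 0, 0, 0, 0], [-0.0027, 0, 0.005, 0, 0, 0, 0], [-0.0027, 0, 0.005, 0, 0, 0, 0]]])

```text
t: 6.48
tool_pos: [461.6, 183.1, 109.3]
tool_rot: [1.934, 2.476, 0.002]
wrist_force: [1.6, -0.1, -1.3]
grip_width: 9.0
gripper_force: 40.5
```

>>> servo_tool(moves=[[[0, 0, 0.001, 0, 0, 0, 0], [0, 0, 0.001, 0, 0, 0, 0], [0, 0, 0.002, 0, 0, 0, 0], [0, 0, 0.002, 0, 0, 0, 0]]])

```text
t: 6.82
tool_pos: [461.8, 183.2, 108.5]
tool_rot: [1.933, 2.475, 0.002]
wrist_force: [-1.1, -1.2, 5.4]
grip_width: 9.1
gripper_force: 41.2
```

```bash
python3 - <<'E'
from h import *
s=manip.observe();y=np.radians(14.07);M=np.array([[np.cos(y),-np.sin(y)],[np.sin(y),np.cos(y)]])
print(s["tool_pos"][:2]@M,s["tool_pos"][2],s["wrist_force"],s["ft_torque"],R.from_rotvec(s["tool_rot"]).as_matrix()[:,2])
E
```

```text
[492.52160791  65.45401222] 108.45968566567572 [-1.06770654 -1.162828    5.40871899] [-0.23524839  0.4379958   0.01350882] [ 1.46675526e-03  7.01392932e-04 -9.99998678e-01]
```

>>> servo_tool(moves=[[[0, 0, -0.0008, 0, 0, 0, 0], [0, 0, -0.0008, 0, 0, 0, 0], [0, 0, -0.0008, 0, 0, 0, 0]]])

```text
t: 7.07
tool_pos: [461.8, 183.2, 108.5]
tool_rot: [1.934, 2.476, 0.003]
wrist_force: [-0.6, -0.0, 0.1]
grip_width: 8.8
gripper_force: 40.7
```

>>> servo_tool(moves=[[[0, 0.003, 0, 0, 0, 0, 0], [0, 0.008, 0, 0, 0, 0, 0], [0, 0.014, 0, 0, 0, 0, 0], [0, 0.02, 0, 0, 0, 0, 0], [0, 0.026, 0, 0, 0, 0, 0], [0, 0.032, 0, 0, 0, 0, 0], [0, 0.038, 0, 0, 0, 0, 0], [0, 0.044, 0, 0, 0, 0, 0], [0, 0.047, 0, 0, 0, 0, 0], [0, 0.047, 0, 0, 0, 0, 0]]])

```text
t: 7.9
tool_pos: [497.1, 192.0, 108.5]
tool_rot: [1.934, 2.475, 0.005]
wrist_force: [0.5, 0.5, 0.6]
grip_width: 8.7
gripper_force: 40.8
```

```bash
cat > st.py <<'E'
from h import *
s=manip.observe();y=np.radians(14.07);M=np.array([[np.cos(y),-np.sin(y)],[np.sin(y),np.cos(y)]])
p=s["tool_pos"][:2]@M
print("t",s["t"],"filter in bay",(p-[677.8-53.8,65.4]).round(2),"z",s["tool_pos"][2],"F comp",(s["wrist_force"][:2]@M).round(2),s["wrist_force"][2].round(2),"T",(s["ft_torque"][:2]@M).round(3),s["grip_width"],"yaw",np.degrees(2*np.arctan2(s["tool_rot"][1],s["tool_rot"][0]))%180-90)
E
python3 st.py
```

```text
t 7.9 filter in bay [-9.518e+01 -3.000e-02] z 108.47927876181583 F comp [0.64 0.33] 0.57 T [-0.05  -0.023] 8.71971334526765 yaw 13.999687829821568
```

>>> servo_tool(moves=[[[0, 0.004, 0, 0, 0, 0, 0], [0, 0.01, 0, 0, 0, 0, 0], [0, 0.016, 0, 0, 0, 0, 0], [0, 0.022, 0, 0, 0, 0, 0], [0, 0.028, 0, 0, 0, 0, 0], [0, 0.034, 0, 0, 0, 0, 0], [0, 0.04, 0, 0, 0, 0, 0], [0, 0.045, 0, 0, 0, 0, 0], [0, 0.049, 0, 0, 0, 0, 0], [0, 0.051, 0, 0, 0, 0, 0], [0, 0.051, 0, 0, 0, 0, 0]]])

```text
t: 8.82
tool_pos: [533.7, 201.1, 108.5]
tool_rot: [1.934, 2.475, 0.004]
wrist_force: [1.1, -0.5, 0.3]
grip_width: 8.5
gripper_force: 40.7
```

```bash
python3 st.py
```

```text
t 8.8167 filter in bay [-57.41  -0.09] z 108.52102308039157 F comp [ 0.98 -0.72] 0.31 T [-0.033  0.114] 8.471660322961984 yaw 14.005717772979793
```

>>> servo_tool(moves=[[[0, 0.002, 0, 0, 0, 0, 0], [0, 0.004, 0, 0, 0, 0, 0], [0, 0.006, 0, 0, 0, 0, 0], [0, 0.008, 0, 0, 0, 0, 0], [0, 0.01, 0, 0, 0, 0, 0], [0, 0.012, 0, 0, 0, 0, 0], [0, 0.014, 0, 0, 0, 0, 0], [0, 0.016, 0, 0, 0, 0, 0], [0, 0.018, 0, 0, 0, 0, 0], [0, 0.02, 0, 0, 0, 0, 0]]])

```text
t: 9.65
tool_pos: [547.8, 204.5, 108.5]
tool_rot: [1.934, 2.475, 0.003]
wrist_force: [-1.0, -0.6, -0.3]
grip_width: 8.8
gripper_force: 40.7
```

>>> servo_tool(moves=[[[0, 0.002, 0, 0, 0, 0, 0], [0, 0.004, 0, 0, 0, 0, 0], [0, 0.006, 0, 0, 0, 0, 0], [0, 0.006, 0, 0, 0, 0, 0]]])

```text
t: 9.98
tool_pos: [552.4, 205.7, 108.6]
tool_rot: [1.934, 2.475, 0.004]
wrist_force: [0.3, -0.6, -1.7]
grip_width: 9.4
gripper_force: 40.6
```

```bash
python3 st.py
```

```text
t 9.9833 filter in bay [-38.12  -0.15] z 108.55970092885318 F comp [ 0.17 -0.7 ] -1.72 T [-0.056  0.012] 9.434446275680461 yaw 14.002068687980753
```

>>> servo_tool(moves=[[[0, 0.0015, 0.0002, 0, 0, 0, 0], [0, 0.003, 0.0003, 0, 0, 0, 0], [0, 0.0045, 0.0003, 0, 0, 0, 0], [0, 0.006, 0.0003, 0, 0, 0, 0], [0, 0.0075, 0.0003, 0, 0, 0, 0]]])

```text
t: 10.4
tool_pos: [555.5, 206.6, 108.5]
tool_rot: [-1.933, -2.474, 0.004]
wrist_force: [-7.7, -2.6, 7.8]
grip_width: 8.6
gripper_force: 41.8
```

>>> servo_tool(moves=[[[0, 0.0015, 0, 0, 0, 0, 0], [0, 0.003, 0, 0, 0, 0, 0], [0, 0.0045, 0, 0, 0, 0, 0], [0, 0.006, 0, 0, 0, 0, 0]]])

```text
t: 10.73
tool_pos: [558.8, 207.7, 108.5]
tool_rot: [-1.932, -2.474, 0.006]
wrist_force: [-9.2, -3.3, 9.4]
grip_width: 8.4
gripper_force: 41.9
```

```bash
python3 st.py
```

```text
t 10.7333 filter in bay [-31.45   0.22] z 108.48273344019647 F comp [-9.75 -0.98] 9.42 T [-0.088  2.079] 8.412293727211443 yaw 14.02432645885429
```

>>> servo_tool(moves=[[[0, 0, -0.0007, 0, 0, 0, 0], [0, 0, -0.0012, 0, 0, 0, 0], [0, 0, -0.0012, 0, 0, 0, 0]]])

```text
t: 10.98
tool_pos: [559.9, 207.8, 108.5]
tool_rot: [-1.932, -2.475, 0.002]
wrist_force: [-5.2, -1.3, 1.6]
grip_width: 8.7
gripper_force: 40.8
```

```bash
python3 st.py
```

```text
t 10.9833 filter in bay [-30.34   0.04] z 108.53273190554121 F comp [-5.35  0.01] 1.59 T [0.063 1.074] 8.650812872133915 yaw 14.039265406824654
```

>>> servo_tool(moves=[[[0, 0.001, 0, 0, 0, 0, 0], [0, 0.002, -0.0001, 0, 0, 0, 0], [0, 0.003, -0.0002, 0, 0, 0, 0], [0, 0.004, -0.0003, 0, 0, 0, 0]]])

```text
t: 11.32
tool_pos: [562.5, 208.3, 108.6]
tool_rot: [-1.932, -2.474, 0.004]
wrist_force: [-5.8, -1.3, 1.7]
grip_width: 8.8
gripper_force: 40.8
```

```bash
python3 st.py
```

```text
t 11.3167 filter in bay [-27.72  -0.08] z 108.56572431221852 F comp [-5.93  0.13] 1.67 T [0.017 1.217] 8.793605690463316 yaw 14.0314005422496
```

>>> servo_tool(moves=[[[0, 0.001, 0, 0, 0, 0, 0], [0, 0.002, 0, 0, 0, 0, 0], [0, 0.003, -0.0001, 0, 0, 0, 0], [0, 0.004, -0.0001, 0, 0, 0, 0], [0, 0.005, -0.0002, 0, 0, 0, 0]]])

```text
t: 11.73
tool_pos: [568.5, 209.6, 109.4]
tool_rot: [1.934, 2.475, 0.003]
wrist_force: [-1.7, -1.2, -1.0]
grip_width: 8.9
gripper_force: 40.4
```

>>> servo_tool(moves=[[[0, 0.001, 0, 0, 0, 0, 0], [0, 0.002, 0, 0, 0, 0, 0], [0, 0.003, 0, 0, 0, 0, 0]]])

```text
t: 11.98
tool_pos: [570.7, 210.2, 109.5]
tool_rot: [1.934, 2.475, 0.003]
wrist_force: [-1.1, -0.1, -2.4]
grip_width: 8.8
gripper_force: 40.4
```

```bash
python3 st.py
```

```text
t 11.9833 filter in bay [-19.37  -0.27] z 109.54757210326451 F comp [-1.07  0.21] -2.39 T [-0.081  0.547] 8.808540906121998 yaw 14.002418297379648
```

>>> servo_tool(moves=[[[0, 0.001, 0.0003, 0, 0, 0, 0], [0, 0.002, 0.0006, 0, 0, 0, 0], [0, 0.003, 0.0008, 0, 0, 0, 0], [0, 0.004, 0.001, 0, 0, 0, 0], [0, 0.005, 0.001, 0, 0, 0, 0], [0, 0.006, 0.001, 0, 0, 0, 0], [0, 0.007, 0.001, 0, 0, 0, 0]]])

```text
t: 12.57
tool_pos: [575.9, 211.7, 109.0]
tool_rot: [1.933, 2.475, 0.004]
wrist_force: [-1.6, 0.3, -2.2]
grip_width: 8.6
gripper_force: 40.5
```

```bash
python3 st.py
```

```text
t 12.5667 filter in bay [-13.87  -0.1 ] z 109.01726256259184 F comp [-1.44  0.7 ] -2.18 T [-0.041  0.39 ] 8.56303144381523 yaw 14.0161821242598
```

>>> servo_tool(moves=[[[0, 0.001, 0.0002, 0, 0, 0, 0], [0, 0.002, 0.0004, 0, 0, 0, 0], [0, 0.003, 0.0006, 0, 0, 0, 0], [0, 0.004, 0.0006, 0, 0, 0, 0]]])

```text
t: 12.9
tool_pos: [579.4, 212.5, 108.8]
tool_rot: [1.933, 2.475, 0.005]
wrist_force: [0.5, -0.6, -0.8]
grip_width: 8.5
gripper_force: 40.5
```

>>> servo_tool(moves=[[[0, 0.001, 0, 0, 0, 0, 0], [0, 0.002, 0, 0, 0, 0, 0], [0, 0.003, 0, 0, 0, 0, 0]]])

```text
t: 13.15
tool_pos: [580.9, 212.9, 108.6]
tool_rot: [1.934, 2.475, 0.003]
wrist_force: [-0.3, 0.8, -0.9]
grip_width: 8.9
gripper_force: 40.6
```

```bash
python3 st.py
```

```text
t 13.15 filter in bay [-8.8  -0.13] z 108.61271791265955 F comp [-0.07  0.85] -0.89 T [0.001 0.049] 8.895915390067834 yaw 14.009771513275481
```

>>> servo_tool(moves=[[[0, 0.001, 0, 0, 0, 0, 0], [0, 0.0015, 0, 0, 0, 0, 0], [0, 0.0015, 0, 0, 0, 0, 0]]])

```text
t: 13.4
tool_pos: [581.9, 213.2, 108.6]
tool_rot: [1.934, 2.475, 0.003]
wrist_force: [-0.8, -0.3, -0.3]
grip_width: 8.6
gripper_force: 40.6
```

```bash
python3 st.py; python3 - <<'E'
from h import *
a=capture("scene");b=capture("wrist")
cv2.imwrite("pics/s6.png",np.hstack([cv2.resize(a[205:305,245:345,::-1],(400,400),interpolation=cv2.INTER_CUBIC),cv2.resize(b[70:350,232:512,::-1],(400,400),interpolation=cv2.INTER_CUBIC)]))
E
```

```text
t 13.4 filter in bay [-7.74 -0.09] z 108.59188081286842 F comp [-0.87 -0.12] -0.35 T [0.009 0.03 ] 8.554697448751337 yaw 14.012043108539416
```

View pics/s6.png

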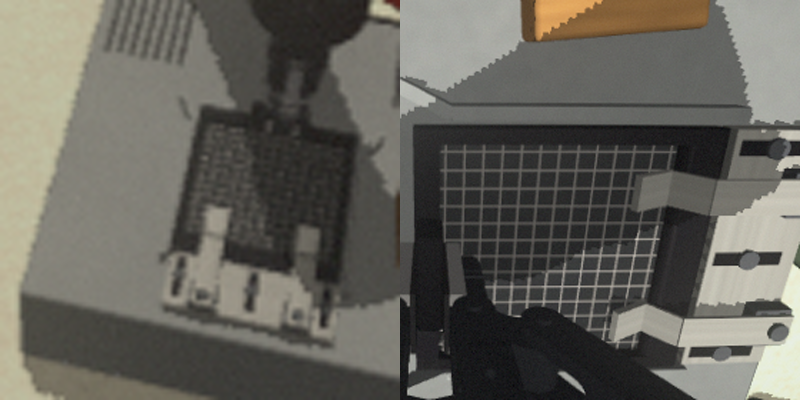

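The wrist crop shows the clip heels (crease near crop column 672) right at the bar's inner edge (about 676), with the bar front just short of the bracket face at about 735. I'll go on in small steps.

>>> servo_tool(moves=[[[0, 0.001, 0, 0, 0, 0, 0], [0, 0.0015, 0, 0, 0, 0, 0], [0, 0.0015, 0, 0, 0, 0, 0]]])

```text
t: 13.75
tool_pos: [582.3, 213.2, 108.5]
tool_rot: [-1.934, -2.476, -0.001]
wrist_force: [-2.9, -0.8, 2.3]
grip_width: 8.5
gripper_force: 40.9
```

```bash
python3 st.py
```

```text
t 13.75 filter in bay [-7.32 -0.12] z 108.53592646873837 F comp [-3.03 -0.09] 2.29 T [-0.061  0.52 ] 8.512559562061666 yaw 14.015572150783669
```

>>> servo_tool(moves=[[[0, 0.0004, 0, 0, 0, 0, 0], [0, 0.0007, 0, 0, 0, 0, 0], [0, 0.0007, 0, 0, 0, 0, 0]]])

```text
t: 14.0
tool_pos: [582.3, 213.3, 108.5]
tool_rot: [-1.933, -2.475, 0.001]
wrist_force: [-5.9, -1.8, 4.5]
grip_width: 8.9
gripper_force: 41.2
```

```bash
python3 st.py
```

```text
t 14.0 filter in bay [-7.3 -0.1] z 108.53210850726985 F comp [-6.2  -0.34] 4.51 T [-0.12   1.143] 8.949491567356267 yaw 14.01731688701662
```

The filter is at the stop: no travel while the force rose by 3 N. Relieving the push, opening, then lifting.

>>> servo_tool(moves=[[[0, -0.001, -0.0003, 0, 0, 0, 0], [0, -0.0015, -0.0005, 0, 0, 0, 0], [0, -0.0015, -0.0005, 0, 0, 0, 0], [0, -0.0015, -0.0005, 0, 0, 0, 0.4], [0, -0.0015, -0.0005, 0, 0, 0, 0.4], [0, -0.0015, -0.0005, 0, 0, 0, 0.4], [0, -0.0015, -0.0005, 0, 0, 0, 0.4], [0, -0.0015, -0.0005, 0, 0, 0, 0.4], [0, -0.0015, -0.0005, 0, 0, 0, 0.4], [0, -0.0015, -0.0005, 0, 0, 0, 0.4]]])

```text
t: 14.83
tool_pos: [582.4, 213.3, 108.9]
tool_rot: [1.934, 2.475, 0.003]
wrist_force: [-0.3, 1.0, -0.1]
grip_width: 33.9
gripper_force: 0.0
```

>>> servo_tool(moves=[[[0, 0, -0.01, 0, 0, 0, 0.4], [0, 0, -0.03, 0, 0, 0, 0.4], [0, 0, -0.06, 0, 0, 0, 0.4], [0, 0, -0.1, 0, 0, 0, 0.4], [0, 0, -0.14, 0, 0, 0, 0.4], [0, -0.05, -0.18, 0, 0, 0, 0.4], [0, -0.05, -0.2, 0, 0, 0, 0.4], [0, -0.05, -0.2, 0, 0, 0, 0.4], [0, -0.05, -0.2, 0, 0, 0, 0.4]]])

```text
t: 15.58
tool_pos: [546.4, 204.3, 260.5]
tool_rot: [1.932, 2.473, 0.007]
wrist_force: [0.4, 0.4, -0.5]
grip_width: 34.1
gripper_force: 0.0
```

```bash
python3 - <<'E'
from h import *
s=manip.observe();b=capture("wrist");print(s["wrist_force"],s["tool_pos"])
cv2.imwrite("pics/w7.png",cv2.resize(b[60:310,252:512,::-1],(780,750*600//750),interpolation=cv2.INTER_CUBIC))
E
```

```text
[ 0.39017144  0.35553043 -0.45709126] [546.36260749 204.28086885 260.5072317 ]
```

View pics/w7.png

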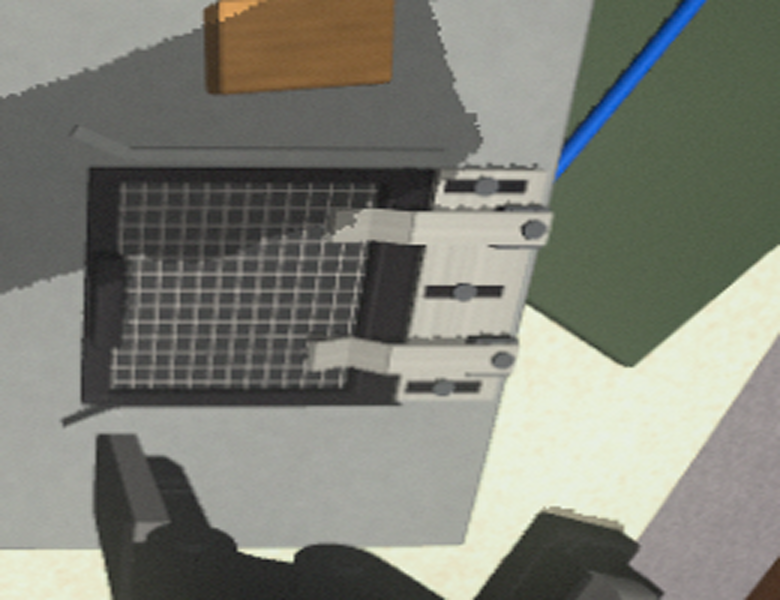

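The bar sits flush against the bracket: its front is at columns 437-400. Both clip heels (creases at about (367,212) and (350,340)) lie just behind the bar's inner edge, and the gripper is clear. Handing in.

```bash
python3 -c "
from station import manip
print(manip.finish_job())"
```

```text
the job is handed in; nothing more can be done
None
```

The filter is in against the stop, both clips look snapped down behind its bar, it has been released with the arm clear, and the job is handed in at about 16 s; the hand-in reported no verdict.

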